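Try the flap and the drop bolt of a drop-front box

ROBOT

A 6-joint arm with a two-finger parallel gripper is mounted at the origin on the work surface. World frame = base frame: x ahead of the robot, y to its left, z up, the work surface at z = 0. Lengths are in m, angles in rad, forces in N, time in s.
With the tool pointing down it reaches from about 0.25 to 0.775 m from the base axis. Payload 4 kg.
Tool frame: the origin (TCP) lies midway between the tips of the shut fingers; the grasp point (between the pads) lies 19 mm behind it (robot.grasp_offset is the distance from the TCP to the grasp point, in m); z points along the fingers, y is the direction in which the jaws open and shut (so a half turn about z gives the same grasp; the last joint's range is limited). The gripper opens to 94 mm and grips with 3 to 60 N. Pads are 16 mm wide; open, the fingers measure 119 mm over their backs; the gripper's body (75 mm by 177 mm) begins 78 mm behind the grasp point.
Start: joints at [1.133, 0.087, 1.371, -0, 1.684, -0.103], TCP at [0.181, 0.519, 0.206] pointing down, gripper open.
Joint ranges: [-3.1, 3.1], [-0.76, 2.03], [0.27, 2.55], [-1.08, 4.22], [0.17, 2.65], [-2.57, 2.57]. Speed limits (rad/s): [2.79, 2.79, 3.14, 3.14, 3.14, 3.14].

INTERFACE

Orientations are given as [roll, pitch, yaw] about the fixed x, y, z axes, in that order (R = Rz(yaw) Ry(pitch) Rx(roll)).
In Python, from bench import status, viewer, order, robot gives the robot as it stands. The module is installed in compiled form; this text tells all that it offers.
- The arm moves only by the tool move_arm, never from a script. Its argument "targets" is a list of rows, each a list of 3 entries, a list of its own where there are three numbers: the shift along the tool's x, y, z in mm, then the turn, a rotation vector about the tool's x, y, z in degrees, then the opening, from -1 (shut) to 1 (fully open). A call has 1 to 20 rows; each row is the pose to reach, as a shift and turn from the pose commanded when the call began, along the tool's axes at that moment; what a row does not reach only later rows make up. A row lasts 1/8 s, in which the tool goes at most 62.5 mm and 10.7 degrees, less where a joint would pass 70% of its speed; a pose out of reach is approached as far as the arm can. A call with a gripper value outside its range is refused whole. The fingers move at their own pace and stop on an object; the grip force is fixed at half the most. Time passes only in rows, so rows that repeat a pose let the fingers close. It gives the time, the measured TCP pose, the force and the opening at its end, in the units of the state.
- status.get_obs(): the state, without advancing time (a new reading comes with each control period).
- viewer.snapshot(name): name is "side" or "top" or "wrist"; returns the picture (400x640x3 uint8, red, green, blue); there is no depth.
- viewer.camera_model(name): a dict with "K" (3x3 intrinsics, pixels), "xyz" and "attitude" of the camera in the world; the wrist camera has in their place "T_tool_cam" (4x4, takes a point from camera to tool coordinates, whose origin is the TCP and whose axes are the flange's). Camera axes: x right, y up, looking along -z (the intrinsics and any distortion apply to the point x, -y, -z); pixel columns grow to the right and rows downward; lengths in m; the calibration is good to about 2 mm. The wrist camera is an equidistant fisheye: a pixel r from the principal point sees the ray r / f radians off the axis. A picture is of the moment at which its call begins: read the wrist's pose just before it. camera_model takes no time and is no camera call.
- order.close_job(): hands the job in, once; it reports no verdict.
The state is a dict: "time": time; "joint_positions": joint angles; "qvel": joint speeds; "joint_torque": joint torques, N m; "tool_pos": TCP position; "ee_rot": TCP orientation; "wrist_force": force on the tool from outside, world axes, zero at the start; "wrist_torque": the same for the moment, N m; "width": finger opening in m.
Only numpy, scipy, OpenCV 4.12 (cv2) and the standard library are available. Lean on these libraries where they do the work, as an engineer would, in place of code of your own. Each camera call takes 0.05 s, during which the arm holds its last target. There are 200 camera calls.

TASK

The drop-front box on the bench has just been fitted out and its hardware needs trying. Pull its bottom-hinged flap all the way down and push it back up until it is fully shut; then take the L-handled drop bolt out of the timber block and lower it, tip down, through the guide tube and on through the keep below until about 18 mm of it shows underneath the keep, without letting it touch any part of the box. Finish while still holding the bolt there, still, upright and centred in the tube with daylight all round, flap still shut, and leave the other things lying about where they are.

Things in the scene. Friction and masses are not known exactly. Their poses are not given: they have to be found in the camera images.
- box: Plywood drop-front box, fixed to the bench: 180 mm deep (its x), 340 mm wide (its y), 150 mm high. Origin under the middle of the carcase at bench level; x points from front to back, z up. The front (with the flap) is at -x and faces the robot. Its guide tube, at the front right corner seen from the robot, stands up to 183 mm above the bench
- flap_hinge (a point): Middle of the flap's hinge line (brass piano hinge along the bottom front edge of the box), 102 mm in front of the box origin and 34 mm above the bench; the hinge line runs along the box's y
- flap (a joint): Angle of the bottom-hinged flap: 0 = upright and shut against its stop, 1.25 rad = fully down against its stop; the top swings out from the box, towards the robot (box -x). The flap is a 12 mm panel 340 mm wide and 115 mm tall. The hinge is stiff (about 0.4 N m) and the flap stays at whatever angle it is left
- handle (a point): Middle of the flap's round steel handle bar (12 mm thick, straight for 100 mm, parallel to the hinge, bent legs at its ends). It stands 35 mm in front of the flap's outer face and 20 mm above its top edge: with the flap shut, 35 mm in front of and 135 mm above the hinge line. It swings with the flap and can be held from above all the way while it turns in the grip
- guide_mouth (a point): Centre of the upper mouth of the galvanised guide tube: a fixed vertical tube, bore 22 mm, outside 30 mm, 30 mm long, its mouth 183 mm above the bench. Its axis lies 30 mm in front of the shut flap and 115 mm to the right of the middle of the box as seen from the robot (box -y); a strap joins it to the box top
- keep_hole (a point): Centre of the hole in the keep: a 6 mm thick galvanised lug that stands out from the flap's outer face, 52 mm square, hole 26 mm. With the flap shut the hole is straight under the guide tube, its centre 100 mm above the bench (underside at 97 mm); it swings with the flap
- bolt_mid (a point): Galvanised drop bolt: middle of its shank's axis, 75 mm above the tip. Round rod 12 mm thick, 150 mm tall, 0.11 to 0.22 kg, bent at the top into an L: the level arm, also 12 mm thick, axis 144 mm above the tip, reaches 38 mm from the shank's axis along the bolt's x; z runs up the shank. Stands loosely upright, 45 mm deep in the block. Can be held from above at the bend, a finger either side of it
- bolt_tip (a point): Lower end of the bolt's shank, on its axis
- block: Timber block 70 x 160 x 60 mm high, fixed to the bench, origin at the centre of its underside. Two holes 45 mm deep, 80 mm apart along its y, hold the bolt and the drift, either way round
- drift: Bystander: straight steel drift, 12 mm thick, 105 mm long, in the other hole of the block; top 120 mm above the bench; origin at its lower end
- piano_hinge: Bystander: brass piano hinge offcut, 70 x 140 mm, lying flat
- padbolt: Bystander: rusted steel padbolt, 45 x 170 mm, 30 mm high
- window_stay: Bystander: chrome window stay, a flat bar 270 mm long with a small knob, 27 mm high
- escutcheon: Bystander: brass escutcheon plate with a keyhole, 44 x 70 mm, flat
- padlock: Bystander: brass padlock lying flat, 48 x 42 x 20 mm with its shackle
- screwdriver: Bystander: screwdriver lying flat
- screw_tin: Bystander: open steel tin, 72 mm across, 55 mm tall
Mind the look-alikes: they are no part of the job. Leave any blue or yellow look-alike of the part that bears bolt_mid alone.

How it is judged:
On the way, in this order (a step that is already met when the one before it is completed fails the run):
1. the flap is pulled all the way down (value of joint flap above 1.15 rad), for 0.1 s.
2. the flap is pushed back up, fully shut (value of joint flap below 0.03 rad), for 0.1 s.
3. the bolt is lifted out of the block (height (world z) of bolt_tip above 0.075 m and contact force between the fingers and bolt above 1 N), for 0.1 s.
At the end, for the whole second after the job is handed in: The bolt is held still by the fingers, shank upright within 0.05 rad, its axis within 3 mm of the guide tube's axis, its tip 8 to 30 mm below the underside of the keep (67 to 89 mm above the bench), touching nothing of the box; the flap is shut within 0.03 rad (horizontal distance between bolt_mid and guide_mouth below 0.003 m and angle between bolt_mid's own z axis and vertical below 0.05 rad and z of bolt_tip in the frame of box between 0.067 and 0.089 m and contact force between the fingers and bolt above 1 N and contact force between bolt and box below 0.2 N and linear speed of bolt below 0.02 m/s and value of joint flap below 0.03 rad); the arm keeps its last pose, push and grip.
It fails at once if the bolt touches the box, its guide tube or its keep (contact force between bolt and box above 0.3 N).
It fails at once if a bystander is pushed out of place (more than 25 mm) (distance of any of drift, piano_hinge, padbolt, window_stay, escutcheon, padlock, screwdriver, screw_tin from where it was at the start of the episode above 0.025 m).
It also fails if it takes over 72 s, if anything falls off the work surface, if the arm or the gripper's body presses on something with over 40 N, if the wrist force passes 120 N, or if a joint passes its speed limit or range.

## Working session

There is one attempt and no reset: what is moved stays moved. The work goes in short steps, Python scripts to look and compute and a tool call to move; the robot and the scene stay as the last step left them, time stands still between calls to the robot, and variables do not carry over. Pictures are saved under pics/ and viewed, about 8 in all and at most 12, crops included, and the job is handed in when it is done.

Besides the shell and the picture viewer there is one more tool, called after "Request:" as a command line: name --argument value ..., lists and objects as JSON in quotes. move_arm: Moves the arm, as the interface text tells. Its arguments: {"type":"object","properties":{"targets":{"type":"array"}},"required":["targets"]}

```bash
mkdir -p pics; python3 - <<'E'
from bench import status, viewer, robot
import cv2, numpy as np
o=status.get_obs(); print({k:np.round(v,3).tolist() for k,v in o.items()}); print(robot.grasp_offset)
for n in ["top","side","wrist"]:
    m=viewer.camera_model(n); print(n,{k:(np.round(v,4).tolist() if not isinstance(v,str) else v) for k,v in m.items()})
ims=[viewer.snapshot(n) for n in ["top","side"]]
for n,i in zip(["top","side"],ims): cv2.imwrite(f"pics/{n}0.png",i[:,:,::-1])
E
```

```text
{'time': 0.0, 'joint_positions': [1.133, 0.088, 1.372, -0.0, 1.684, -0.103], 'qvel': [-0.001, -0.003, 0.001, 0.0, 0.002, 0.002], 'joint_torque': [0.001, -34.02, -30.242, 0.072, 0.033, -0.0], 'tool_pos': [0.18, 0.519, 0.204], 'ee_rot': [-3.139, -0.0, 2.807], 'wrist_force': [-0.425, 0.075, 0.902], 'wrist_torque': [-0.037, -0.016, 0.052], 'width': 0.094}
0.0188
top {'K': [[453.3206, 0.0, 318.2826], [0.0, 453.3206, 198.2936], [0.0, 0.0, 1.0]], 'xyz': [0.2931, 0.0017, 1.5336], 'attitude': [0.1361, 0.0215, -1.5768]}
side {'K': [[457.4762, 0.0, 322.4974], [0.0, 457.4762, 200.5543], [0.0, 0.0, 1.0]], 'xyz': [0.0027, -0.9888, 0.8837], 'attitude': [0.966, 0.0151, -0.4573]}
wrist {'K': [[309.7069, 0.0, 323.4411], [0.0, 309.7069, 196.5739], [0.0, 0.0, 1.0]], 'T_tool_cam': [[-0.0002, 0.9743, 0.2254, 0.0646], [1.0, 0.0003, -0.0002, 0.0002], [-0.0002, 0.2254, -0.9743, -0.1789], [0.0, 0.0, 0.0, 1.0]]}
```

View pics/top0.png

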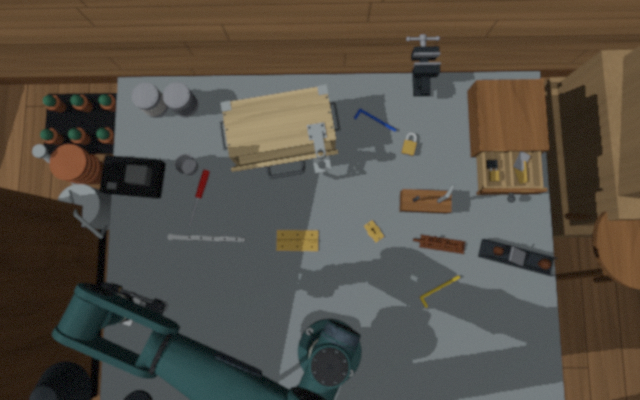

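View pics/side0.png

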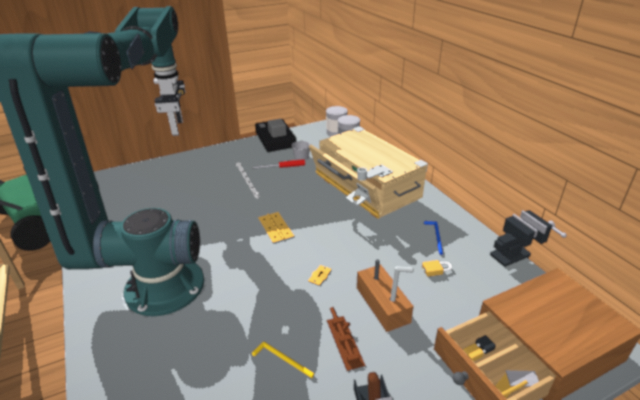

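Top view: the box is at (222–338, 88–175), handle bar ~(287,170), guide tube ~(320,165). The block is at (400–452,190–212). Candidates for the bolt are the grey L in the block (447,192), the blue L lying at (375,120), the yellow L lying at (440,290) and the dark straight drift (418,198). I choose the grey L standing in the block and check it in a crop.

```bash
cat > h.py <<'E'
import numpy as np, cv2
from scipy.spatial.transform import Rotation as R
from bench import status, viewer
def eul(e): return R.from_euler('xyz',e).as_matrix()
def ray(n,px,obs=None):
    m=viewer.camera_model(n); K=np.array(m['K']); u=(px[0]-K[0,2])/K[0,0]; v=(px[1]-K[1,2])/K[1,1]
    if n!='wrist':
        d=np.array([u,-v,-1.]); Rm=eul(m['attitude']); return np.array(m['xyz']),Rm@(d/np.linalg.norm(d))
    th=np.hypot(u,v); s=np.sin(th)/max(th,1e-9); d=np.array([u*s,-v*s,-np.cos(th)])
    T=tool(obs)@np.array(m['T_tool_cam']); return T[:3,3],T[:3,:3]@d
def tool(o):
    T=np.eye(4); T[:3,:3]=eul(o['ee_rot']); T[:3,3]=o['tool_pos']; return T
def onz(n,px,z,obs=None):
    c,d=ray(n,px,obs); return c+d*(z-c[2])/d[2]
def proj(n,P,obs=None):
    m=viewer.camera_model(n);K=np.array(m['K'])
    if n=='wrist': T=tool(obs)@np.array(m['T_tool_cam']); C,Rm=T[:3,3],T[:3,:3]
    else: C,Rm=np.array(m['xyz']),eul(m['attitude'])
    q=Rm.T@(np.array(P)-C); x,y,z=q[0],-q[1],-q[2]
    if n=='wrist':
        r=np.hypot(x,y); th=np.arctan2(r,z); x,y=x/r*th,y/r*th
    else: x,y=x/z,y/z
    return np.array([K[0,0]*x+K[0,2],K[1,1]*y+K[1,2]])
def tri(rs):
    A=np.zeros((3,3));b=np.zeros(3)
    for c,d in rs:
        M=np.eye(3)-np.outer(d,d);A+=M;b+=M@c
    p=np.linalg.solve(A,b); return p,[np.linalg.norm((np.eye(3)-np.outer(d,d))@(p-c)) for c,d in rs]
def delta(o,P): # world target TCP -> tool mm
    return 1000*eul(o['ee_rot']).T@(np.array(P)-o['tool_pos'])
E
python3 - <<'E'
import cv2,numpy as np
t=cv2.imread('pics/top0.png');s=cv2.imread('pics/side0.png')
a=cv2.resize(t[80:180,215:345],None,fx=4,fy=4,interpolation=cv2.INTER_CUBIC)[:, :400]
r=lambda i:cv2.resize(i,(400,300),interpolation=cv2.INTER_CUBIC)
# tiles: top box, top block, side box, side block
g=np.vstack([np.hstack([r(t[80:182,210:346]),r(t[180:222,396:452+0])]),np.hstack([r(s[125:215,305:425]),r(s[255:330,345:445])])])
cv2.imwrite('pics/crop1.png',g)
E
```

```text
(no output)
```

View pics/crop1.png

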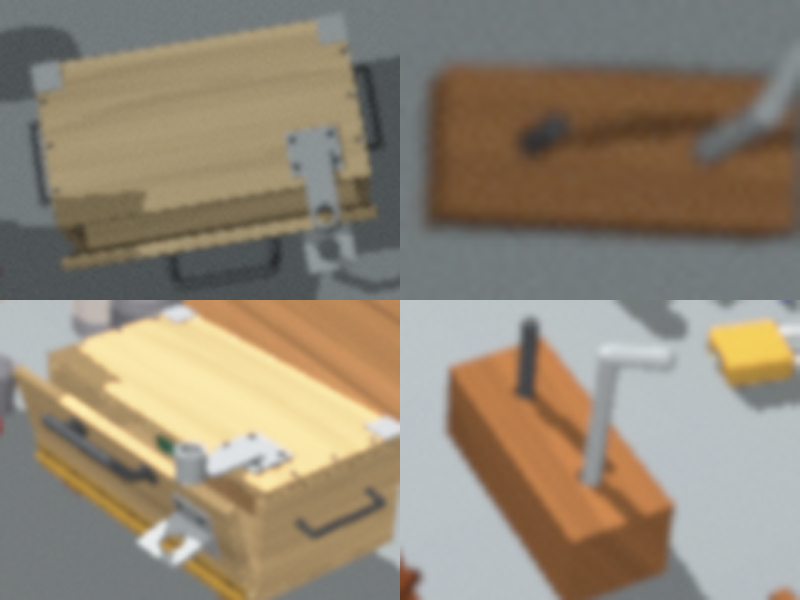

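Crop: the grey bent rod standing in the block is the bolt (side bend at ≈(396,268)), and the dark straight one is the drift. The flap is already partly open, with the keep out in front of the tube. Next I compute positions.

```bash
python3 - <<'E'
from h import *
np.set_printoptions(precision=4,suppress=True)
T=lambda x,y:('top',(210+x/2.941,80+y/2.941)); S=lambda x,y:('side',(305+x/3.333,125+(y-300)/3.333))
B=lambda x,y:('top',(396+x/7.14-400/7.14,180+y/7.14)); D=lambda x,y:('side',(345+(x-400)/4,255+(y-300)/4))
def t(name,*a): print(name,*tri([ray(*i) for i in a]))
t('handle L',T(175,281),S(48,423)); t('handle R',T(270,277),S(148,476)); t('handle M',T(222,279),S(98,450))
t('tube',T(322,213),S(190,450)); print('tube z',onz(*T(322,213),.183),onz(*S(190,450),.183))
t('keep',T(328,250),S(172,543))
t('cornBL',T(32,68),S(170,303));
a,b,c=[onz(*T(*p),.15) for p in((32,66),(345,13),(372,180))];print('back edge',a,b,c,np.degrees(np.arctan2(*(a-b)[[0,1]])),np.linalg.norm(a-b))
t('bend',B(770,112),D(604,352)); print('bend z',onz(*D(604,352),.165)); print('base',onz(*D(592,480),.06),onz(*B(705,155),.06)); print('armend',onz(*D(668,356),.159)); print('drift top',onz(*D(530,322),.12))
E
```

```text
handle L [0.5565 0.1831 0.1411] [np.float64(0.0007127210351511147), np.float64(0.0007127210351512586)]
handle R [0.5827 0.0739 0.1287] [np.float64(0.02137379669653077), np.float64(0.021373796696530598)]
handle M [0.5707 0.1296 0.1327] [np.float64(0.010927248437634594), np.float64(0.010927248437634488)]
tube [0.6216 0.0251 0.1758] [np.float64(0.0004873742898485978), np.float64(0.0004873742898482369)]
tube z [0.6194 0.0252 0.183 ] [0.6158 0.0147 0.183 ]
keep [0.6024 0.0202 0.0832] [np.float64(0.0010318283963769597), np.float64(0.0010318283963771692)]
cornBL [0.7863 0.3399 0.1531] [np.float64(0.004442978371034317), np.float64(0.0044429783710344)]
back edge [0.794  0.3392 0.15  ] [ 0.8491 -0.0006  0.15  ] [ 0.6627 -0.0277  0.15  ] -9.209622790549902 0.344217277973175
bend [ 0.4857 -0.3642  0.1588] [np.float64(0.0002912046209874278), np.float64(0.00029120462098733614)]
bend z [ 0.4813 -0.3695  0.165 ]
base [ 0.4826 -0.369   0.06  ] [ 0.4803 -0.3603  0.06  ]
armend [ 0.5158 -0.3837  0.159 ]
drift top [ 0.4859 -0.2876  0.12  ]
```

Request:
move_arm --targets '[[[-240,-120,-76],[0,0,30],1],[[-487,-243,-76],[0,0,61.6],1],[[-487,-243,-76],[0,0,61.6],1],[[-487,-243,-76],[0,0,61.6],1],[[-487,-243,-76],[0,0,61.6],1],[[-487,-243,-76],[0,0,61.6],1],[[-487,-243,-76],[0,0,61.6],1],[[-487,-243,-76],[0,0,61.6],1],[[-487,-243,-76],[0,0,61.6],1],[[-487,-243,-76],[0,0,61.6],1],[[-487,-243,-76],[0,0,61.6],1],[[-487,-243,-76],[0,0,61.6],1],[[-487,-243,-76],[0,0,61.6],1]]'

```text
time: 1.72
tool_pos: [0.5601, 0.1311, 0.2818]
ee_rot: [3.141, -0.0, 1.734]
wrist_force: [-0.0, -0.9, 0.6]
width: 0.0939
```

```bash
python3 - <<'E'
from h import *
import pickle
o=status.get_obs(); print(o['time'],o['tool_pos'],o['ee_rot'],o['wrist_force'])
i=viewer.snapshot('wrist'); pickle.dump((o,i),open('w1.pkl','wb')); cv2.imwrite('pics/w1.png',i[:,:,::-1])
for P in [(.6208,.0203,.183),(.55,.13,.12)]: print(proj('wrist',P,o))
E
```

```text
1.725 [0.56009908 0.13105758 0.28175722] [ 3.14123992e+00 -1.78795489e-04  1.73359036e+00] [-0.04056161 -0.86177707  0.60725535]
[362.73749787 306.95810986]
[314.04552405 184.07671667]
```

View pics/w1.png

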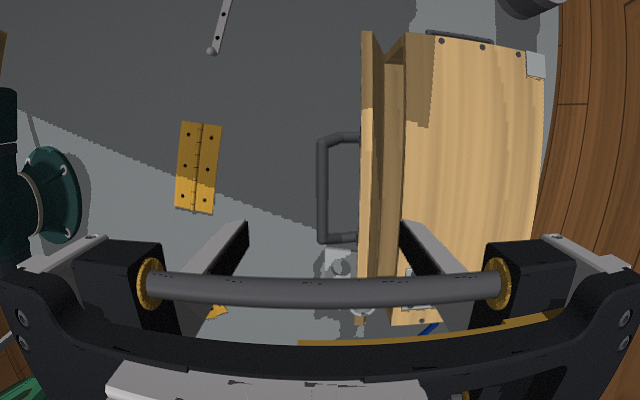

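Wrist view: the handle bar runs vertically from ≈(322,142) to (323,238), flap top edge at x≈360–385, and the bar lines up well with the jaws.

```bash
python3 - <<'E'
from h import *
import pickle
np.set_printoptions(precision=4,suppress=True)
o,i=pickle.load(open('w1.pkl','rb'))
hin=np.array([.632,.1386,.034]);bx=np.array([.987,.16,0]);by=np.array([-.16,.987,0])
def ang(n,px):
    c,d=ray(n,px,o); best=min(np.arange(0,1.3,.005),key=lambda a:(lambda P:np.linalg.norm(np.cross((P-c)[[0,1,2]]-by*((P-c)@by),(d-by*(d@by)))/np.linalg.norm(d-by*(d@by))))(H(a)))
    return best,H(best)
H=lambda a:hin-bx*(.135*np.sin(a)+.035*np.cos(a))+np.array([0,0,.135*np.cos(a)-.035*np.sin(a)])
print('wrist',ang('wrist',(322.5,190))); print('top',ang('top',(285.5,174.9)))
for z in (.13,.14,.15):print(onz('wrist',(322.5,190),z,o),onz('wrist',(322,142),z,o)-onz('wrist',(323,238),z,o))
print(tri([ray('wrist',(322.5,190),o),ray('top',(285.5,174.9))]))
# lid edges: yaw
a,b=onz('wrist',(406,36),.15,o),onz('wrist',(545,77),.15,o); print(a,b)
E
```

```text
wrist (np.float64(0.295), array([0.5602, 0.127 , 0.153 ]))
top (np.float64(0.315), array([0.5579, 0.1266, 0.1515]))
[0.5601 0.1269 0.13  ] [-0.0185  0.1064  0.    ]
[0.5598 0.129  0.14  ] [-0.0179  0.1031  0.    ]
[0.5595 0.131  0.15  ] [-0.0174  0.0999  0.    ]
(array([0.5584, 0.1314, 0.1488]), [np.float64(0.001286001540498621), np.float64(0.0012860015404985532)])
[0.6178 0.3049 0.15  ] [0.7999 0.3126 0.15  ]
```

Request:
move_arm --targets '[[[0,-1,0],[0,0,0.5],-0.22],[[0,-1,30],[0,0,0.5],-0.22],[[0,-1,70],[0,0,0.5],-0.22],[[0,-1,110],[0,0,0.5],-0.22],[[0,-1,139],[0,0,0.5],-0.22],[[0,-1,139],[0,0,0.5],-0.22],[[0,-1,139],[0,0,0.5],-1],[[0,-1,139],[0,0,0.5],-1],[[0,-1,139],[0,0,0.5],-1],[[0,-1,139],[0,0,0.5],-1]]'

```text
time: 3.02
tool_pos: [0.5589, 0.1296, 0.1445]
ee_rot: [-3.14, 0.0, 1.723]
wrist_force: [-5.4, -1.8, 5.1]
width: 0.0108
```

```bash
python3 - <<'E'
from h import *
o=status.get_obs(); print(o['time'],o['tool_pos'],o['ee_rot'],o['wrist_force'],o['width'])
i=viewer.snapshot('wrist'); cv2.imwrite('pics/w2.png',i[:,:,::-1])
E
```

```text
3.025 [0.55890185 0.12964427 0.1444625 ] [-3.14045610e+00  1.13686248e-04  1.72310709e+00] [-5.42914529 -1.76176943  5.08229428] 0.010776482121590344
```

View pics/w2.png

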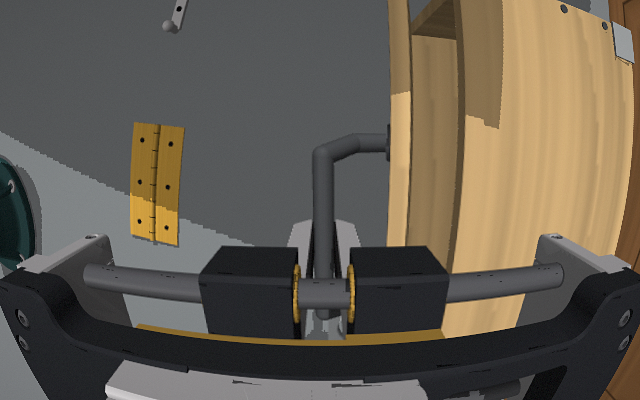

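The bar sits between the pads at (322,290). Now I pull along the arc.

Request:
move_arm --targets '[[[0,-8,6],[0,0,0],-1],[[0,-16,12],[0,0,0],-1],[[0,-24,19],[0,0,0],-1],[[0,-31,27],[0,0,0],-1],[[0,-38,35],[0,0,0],-1],[[0,-44,43],[0,0,0],-1],[[0,-49,52],[0,0,0],-1],[[0,-54,62],[0,0,0],-1],[[0,-57,72],[0,0,0],-1],[[0,-61,82],[0,0,0],-1],[[0,-63,92],[0,0,0],-1],[[0,-65,102],[0,0,0],-1],[[0,-65,107],[0,0,0],-1],[[0,-65,110],[0,0,0],-1],[[0,-65,112],[0,0,0],-1],[[0,-65,112],[0,0,0],-1],[[0,-65,112],[0,0,0],-1]]'

```text
time: 5.2
tool_pos: [0.4935, 0.119, 0.0301]
ee_rot: [-3.136, 0.001, 1.723]
wrist_force: [-6.4, -2.9, 1.3]
width: 0.0108
```

```bash
python3 - <<'E'
from h import *
o=status.get_obs(); print(o['time'],o['tool_pos'],o['ee_rot'],o['wrist_force'],o['width'])
i=viewer.snapshot('side');j=viewer.snapshot('top')
g=np.hstack([cv2.resize(i[110:230,300:440],(400,343)),cv2.resize(j[80:200,210:350],(400,343))])
cv2.imwrite('pics/s3.png',g[:,:,::-1])
E
```

```text
5.2 [0.49349199 0.11904969 0.0300862 ] [-3.13635123e+00  1.18017780e-03  1.72312842e+00] [-6.43329683 -2.93936634  1.27361496] 0.010785495696755756
```

View pics/s3.png

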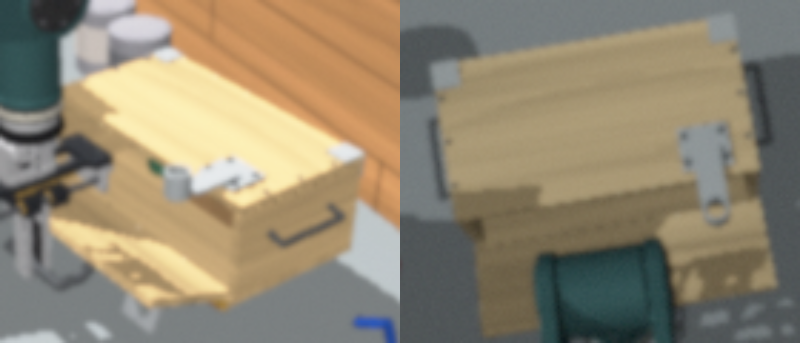

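Flap is nearly flat. I press a bit further to feel the stop.

Request:
move_arm --targets '[[[0,0,3],[0,0,0],-1],[[0,0,6],[0,0,0],-1],[[0,0,6],[0,0,0],-1]]'

```text
time: 5.68
tool_pos: [0.4935, 0.1191, 0.0292]
ee_rot: [-3.137, 0.001, 1.723]
wrist_force: [-16.7, -4.9, 24.5]
width: 0.0109
```

Stop felt (24 N up). Now push it shut.

Request:
move_arm --targets '[[[0,0,-6],[0,0,0],-1],[[0,0,-16],[0,0,0],-1],[[0,2,-26],[0,0,0],-1],[[0,4,-36],[0,0,0],-1],[[0,8,-46],[0,0,0],-1],[[0,11,-56],[0,0,0],-1],[[0,16,-66],[0,0,0],-1],[[0,21,-75],[0,0,0],-1],[[0,27,-83],[0,0,0],-1],[[0,34,-91],[0,0,0],-1],[[0,41,-99],[0,0,0],-1],[[0,49,-106],[0,0,0],-1],[[0,57,-112],[0,0,0],-1],[[0,65,-118],[0,0,0],-1],[[0,75,-124],[0,0,0],-1],[[0,84,-128],[0,0,0],-1],[[0,94,-132],[0,0,0],-1],[[0,104,-135],[0,0,0],-1],[[0,108,-135],[0,0,0],-1],[[0,108,-135],[0,0,0],-1]]'

```text
time: 8.18
tool_pos: [0.5964, 0.1358, 0.1622]
ee_rot: [-3.128, -0.0, 1.723]
wrist_force: [-21.9, -5.6, 9.4]
width: 0.0112
```

Request:
move_arm --targets '[[[0,2,0],[0,0,0],-1],[[0,2,0],[0,0,0],-1],[[0,0,0],[0,0,0],-0.25],[[0,0,0],[0,0,0],-0.25],[[0,0,0],[0,0,0],-0.25],[[0,0,-30],[0,0,0],-0.25],[[0,0,-80],[0,0,0],-0.25],[[0,0,-130],[0,0,0],-0.25],[[0,0,-130],[0,0,0],-0.25]]'

```text
time: 9.3
tool_pos: [0.6053, 0.1373, 0.2971]
ee_rot: [3.126, -0.001, 1.724]
wrist_force: [0.0, 0.6, 0.8]
width: 0.0352
```

```bash
python3 - <<'E'
from h import *
import pickle
o=status.get_obs(); print(o['time'],o['tool_pos'],o['ee_rot'],o['wrist_force'],o['width'])
i=viewer.snapshot('wrist'); pickle.dump((o,i),open('w4.pkl','wb'));j=viewer.snapshot('side');k=viewer.snapshot('top')
g=np.vstack([i[:,:][100:340],np.hstack([cv2.resize(j[130:220,300:420],(320,240)),cv2.resize(k[90:180,225:345],(320,240))])])
cv2.imwrite('pics/s4.png',g[:,:,::-1]); print(delta(o,(.482,-.365,.30)))
E
```

```text
9.3 [0.60529357 0.13730964 0.29712461] [ 3.12630677e+00 -8.53756531e-04  1.72360958e+00] [0.03372047 0.57162231 0.84227397] 0.03518215447112645
[-477.68582293 -198.24461481   -6.31418351]
```

View pics/s4.png

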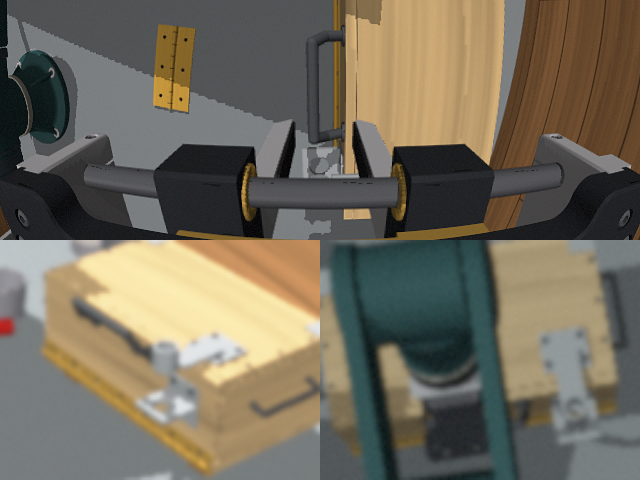

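Flap shut: in the side crop the keep sits directly under the tube. Now over to the bolt.

Request:
move_arm --targets '[[[-478,-198,-10],[0,0,119],-0.25],[[-478,-198,-10],[0,0,119],-0.25],[[-478,-198,-10],[0,0,119],0],[[-478,-198,-10],[0,0,119],0],[[-478,-198,-10],[0,0,119],0],[[-478,-198,-10],[0,0,119],0],[[-478,-198,-10],[0,0,119],0],[[-478,-198,-10],[0,0,119],0],[[-478,-198,-10],[0,0,119],0],[[-478,-198,-10],[0,0,119],0],[[-478,-198,-10],[0,0,119],0],[[-478,-198,-10],[0,0,119],0],[[-478,-198,-10],[0,0,119],0],[[-478,-198,-10],[0,0,119],0]]'

```text
time: 11.2
tool_pos: [0.4791, -0.366, 0.299]
ee_rot: [-3.141, 0.001, -0.352]
wrist_force: [0.6, -0.0, 0.2]
width: 0.0467
```

```bash
python3 - <<'E'
from h import *
import pickle
o=status.get_obs(); print(o['time'],o['tool_pos'],o['ee_rot'],o['wrist_force'],o['width'])
i=viewer.snapshot('wrist'); pickle.dump((o,i),open('w5.pkl','wb'))
cv2.imwrite('pics/w5.png',i[:,:,::-1]); print(proj('wrist',(.482,-.365,.165),o))
E
```

```text
11.2 [ 0.47914198 -0.36598243  0.29901328] [-3.14121275e+00  5.23866684e-04 -3.52293119e-01] [ 0.62205725 -0.04093501  0.21569352] 0.04666659733129387
[321.94086832 187.38245426]
```

View pics/w5.png

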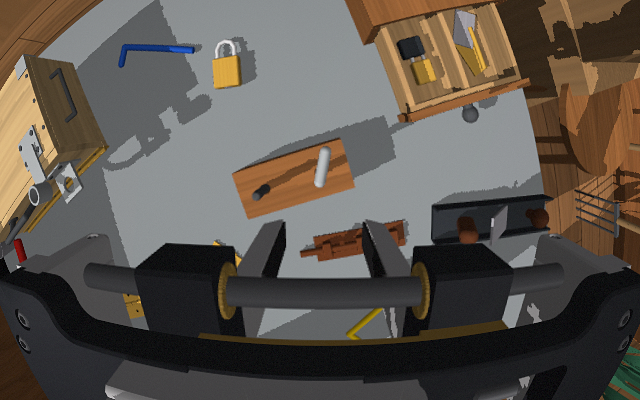

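Wrist view: the bolt's L arm shows as a bright bar from (320,185) at the bend to (324,150) at the free end. The drift is at (260,192).

```bash
python3 - <<'E'
from h import *
import pickle
np.set_printoptions(precision=4,suppress=True)
o,i=pickle.load(open('w5.pkl','rb'))
f=i.astype(int); m=((f.max(2)-f.min(2)<35)&(f.mean(2)>150)).astype(np.uint8)
m[:140]=0;m[200:]=0;m[:,:300]=0;m[:,345:]=0
n,l,s,c=cv2.connectedComponentsWithStats(m); k=1+s[1:,4].argmax(); print(s[k],c[k])
ys,xs=np.nonzero(l==k); P=np.array([onz('wrist',(x,y),.163,o)[:2] for x,y in zip(xs,ys)])
d=np.linalg.svd(P-P.mean(0))[2][0]; d*=np.sign(d[0]); t=(P-P.mean(0))@d
w=(P-P.mean(0))@np.array([-d[1],d[0]]); print('dir',d,np.degrees(np.arctan2(d[1],d[0])),'len',np.ptp(t),'wid',np.ptp(w)); print('far end',P.mean(0)+d*t.max(),'near end',P.mean(0)+d*t.min())
ax=P.mean(0)+d*(t.max()-.038); print('axis',ax)
E
```

```text
[314 149  14  38 302] [320.6954 167.7185]
dir [ 0.8605 -0.5095] -30.629635756063866 len 0.03903718787685469 wid 0.008970091166749041
far end [ 0.5182 -0.3807] near end [ 0.4846 -0.3608]
axis [ 0.4855 -0.3614]
```

Request:
move_arm --targets '[[[5,-6,0],[0,0,10.4],0],[[5,-6,50],[0,0,10.4],0],[[5,-6,90],[0,0,10.4],0],[[5,-6,90],[0,0,10.4],0]]'

```text
time: 11.75
tool_pos: [0.4842, -0.3606, 0.2049]
ee_rot: [-3.14, 0.009, -0.535]
wrist_force: [0.2, -0.4, -0.6]
width: 0.047
```

```bash
python3 - <<'E'
from h import *
import pickle
o=status.get_obs(); print(o['time'],o['tool_pos'],o['ee_rot'],o['wrist_force'],o['width'])
i=viewer.snapshot('wrist'); pickle.dump((o,i),open('w6.pkl','wb'))
cv2.imwrite('pics/w6.png',cv2.resize(i[100:320,200:440],None,fx=2.5,fy=2.5)[:,:,::-1]); print(proj('wrist',(.486,-.3625,.159),o))
E
```

```text
11.75 [ 0.48415837 -0.36060213  0.20493722] [-3.13968921  0.00892881 -0.53473494] [ 0.17151385 -0.35217968 -0.62391862] 0.04696316790189007
[324.92597255 209.69153391]
```

View pics/w6.png

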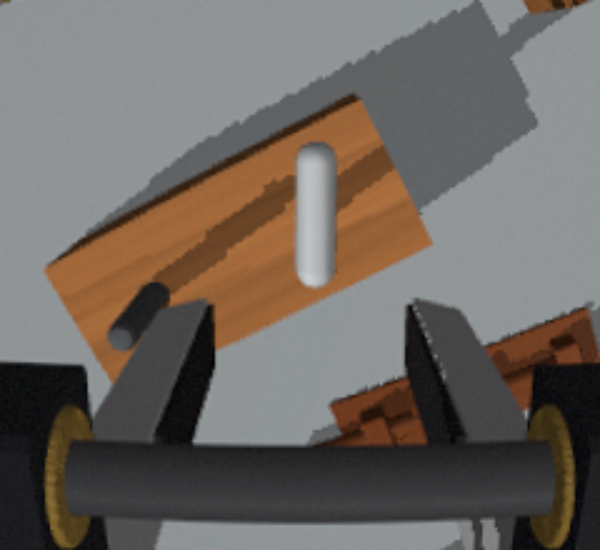

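The arm is aligned with the tool x; its bend end is at full-frame px (326,215) and its free end at (326,157).

```bash
python3 - <<'E'
from h import *
import pickle
o,i=pickle.load(open('w6.pkl','rb'))
a=onz('wrist',(326.4,214.8),.159,o);b=onz('wrist',(326.4,156.8),.159,o);print(a,b,np.linalg.norm(a-b))
d=(b-a)/np.linalg.norm(b-a);p=(a+b)/2-.016*d;p[2]=.140;print(p,np.degrees(np.arctan2(d[1],d[0])),delta(o,p))
E
```

```text
[ 0.48196782 -0.36141294  0.159     ] [ 0.51979077 -0.38372296  0.159     ] 0.04391255553926376
[ 0.48709811 -0.36443906  0.14      ] -30.53440936042429 [ 5.06433436  1.92670275 64.89104385]
```

Request:
move_arm --targets '[[[5,2,20],[0,0,0],0],[[5,2,45],[0,0,0],0],[[5,2,65],[0,0,0],0],[[5,2,65],[0,0,0],0],[[5,2,65],[0,0,0],-1],[[5,2,65],[0,0,0],-1],[[5,2,65],[0,0,0],-1],[[5,2,65],[0,0,0],-1]]'

```text
time: 12.8
tool_pos: [0.4893, -0.3667, 0.145]
ee_rot: [3.142, -0.001, -0.536]
wrist_force: [0.7, 0.7, 2.3]
width: 0.0111
```

Request:
move_arm --targets '[[[0,0,-10],[0,0,0],-1],[[0,0,-25],[0,0,0],-1],[[0,0,-45],[0,0,0],-1],[[0,0,-65],[0,0,0],-1],[[0,0,-85],[0,0,0],-1],[[0,0,-110],[0,0,0],-1],[[0,0,-135],[0,0,0],-1],[[0,0,-160],[0,0,0],-1],[[0,0,-185],[0,0,0],-1],[[0,0,-200],[0,0,0],-1],[[0,0,-200],[0,0,0],-1]]'

```text
time: 14.18
tool_pos: [0.4895, -0.3668, 0.3473]
ee_rot: [3.141, -0.005, -0.535]
wrist_force: [-0.6, -0.5, -1.1]
width: 0.0113
```

```bash
python3 - <<'E'
from h import *
import pickle
o=status.get_obs(); print(o['time'],o['tool_pos'],o['ee_rot'],o['wrist_force'],o['width'],o['joint_positions'])
i=viewer.snapshot('wrist');s=viewer.snapshot('side');t=viewer.snapshot('top'); pickle.dump((o,i,s,t),open('w7.pkl','wb'))
m=viewer.camera_model('side')
p=proj('side',o['tool_pos']).astype(int);print(p)
g=np.hstack([cv2.resize(i[140:340,200:440],(400,333)),cv2.resize(s[max(p[1]-60,0):p[1]+60,p[0]-60:p[0]+84],(400,333))])
cv2.imwrite('pics/s7.png',g[:,:,::-1])
print(delta(o,(.54,.0,.35)))
E
```

```text
14.175 [ 0.4894671  -0.36684855  0.34727123] [ 3.14071795 -0.00464622 -0.53547426] [-0.60918297 -0.51891148 -1.13796771] 0.011262902607176706 [-7.35874954e-01  2.46437216e-01  9.08343871e-01  7.38423674e-05
  1.98208421e+00  1.37042734e+00]
[405 200]
[-143.71022018 -341.2808193    -3.69503744]
```

View pics/s7.png

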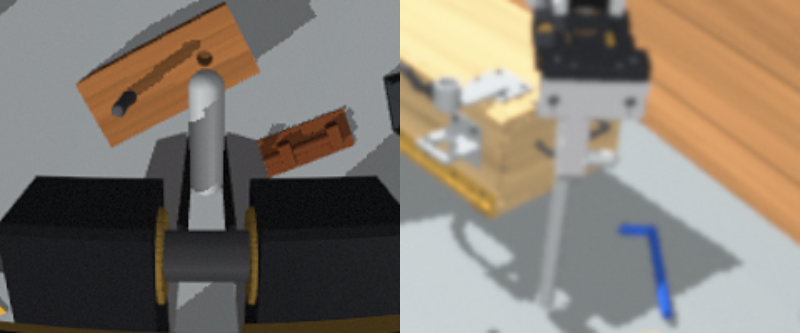

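Request:
move_arm --targets '[[[-7,-18,0],[0,0,0],-1],[[-20,-54,0],[0,0,0],-1],[[-35,-95,0],[0,0,0],-1],[[-50,-137,0],[0,0,0],-1],[[-65,-178,0],[0,0,0],-1],[[-80,-219,0],[0,0,0],-1],[[-95,-260,0],[0,0,0],-1],[[-110,-301,0],[0,0,0],-1],[[-125,-342,0],[0,0,0],-1],[[-138,-378,0],[0,0,0],-1],[[-145,-396,0],[0,0,0],-1],[[-147,-401,0],[0,0,0],-1],[[-147,-401,0],[0,0,0],-1],[[-147,-401,0],[0,0,0],-1]]'

```text
time: 16.08
tool_pos: [0.5672, 0.0521, 0.3446]
ee_rot: [3.141, -0.0, -0.537]
wrist_force: [-0.6, 0.3, -0.7]
width: 0.011
```

```bash
python3 - <<'E'
from h import *
import pickle
o=status.get_obs(); print(o['time'],o['tool_pos'],o['ee_rot'],o['wrist_force'],o['width'])
i=viewer.snapshot('wrist');s=viewer.snapshot('side'); pickle.dump((o,i,s),open('w8.pkl','wb'))
w=proj('wrist',(.620,.022,.183),o);q=proj('side',(.60,.03,.20));print(w,q)
a,b=int(w[0]-50),int(w[1]-50); c,d=int(q[0]-50),int(q[1]-50);print(a,b,c,d)
z=lambda I,x,y:cv2.resize(I[y:y+100,x:x+100],(400,400),interpolation=cv2.INTER_CUBIC)
cv2.imwrite('pics/s8.png',np.hstack([z(i,a,b),z(s,c,d)])[:,:,::-1])
E
```

```text
16.075 [0.5672497  0.05212226 0.34456307] [ 3.14128914e+00 -2.02137098e-04 -5.37310599e-01] [-0.60796415  0.29140578 -0.73779339] 0.011016692888861711
[322.67984032 130.08438948] [354.99032647 163.99574526]
272 80 304 113
```

View pics/s8.png

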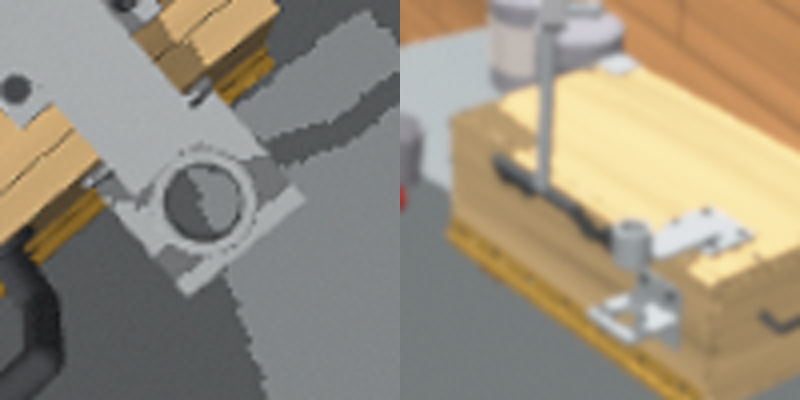

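Wrist crop: tube mouth ring centred at (203,200) → full px (322.7,130.0), with the keep hole concentric below it. Side crop: the rod is upright, tip at (541,188) → (339,160), and the mouth at (631,228) → (361.8,170). Next I refine numerically.

```bash
python3 - <<'E'
from h import *
import pickle
np.set_printoptions(precision=4,suppress=True)
o,i,s=pickle.load(open('w8.pkl','rb')); g=cv2.cvtColor(s,cv2.COLOR_RGB2HSV)
# rod in side view: low saturation against wood
R_=[]
for y in range(124,158,2):
    c=np.arange(328,352); sat=g[y,328:352,1].astype(float); w=np.clip(np.median(sat)-20-sat,0,None); w[np.abs(c-340)>6]=0
    if w.sum()>20: R_.append((y,(w*c).sum()/w.sum()))
R_=np.array(R_); k=np.polyfit(R_[:,0],R_[:,1],1); print('rod fit slope',k,'resid',np.std(R_[:,1]-np.polyval(k,R_[:,0])),len(R_))
yaw=o['ee_rot'][2]; tx=np.array([np.cos(yaw),np.sin(yaw),0]); ty=np.array([np.sin(yaw),-np.cos(yaw),0]); tcp=o['tool_pos']
def lat(px): # hit vertical plane through TCP spanned by tx,z : tool-x offset & z
    c,d=ray('side',px); t=((tcp-c)@ty)/(d@ty); P=c+d*t; return (P-tcp)@tx,P[2]
for y in (124,140,156): print('rod',lat((np.polyval(k,y),y)))
print('tip',lat((np.polyval(k,159.8),159.8)))
# wrist: ring
gr=cv2.cvtColor(i,cv2.COLOR_RGB2GRAY)[95:165,288:358]; big=cv2.resize(gr,None,fx=6,fy=6,interpolation=cv2.INTER_CUBIC)
h=cv2.HoughCircles(big,cv2.HOUGH_GRADIENT_ALT,1.5,50,param1=150,param2=.6,minRadius=45,maxRadius=100)
for q in (h[0] if h is not None else []):
    px=((q[0]+.5)/6-.5+288,(q[1]+.5)/6-.5+95); P=onz('wrist',px,.183,o);print('mouth',px,q[2]/6,P,delta(o,P)[:2])
# arm centreline in wrist
f=i.astype(int);m=((f.max(2)-f.min(2)<30)&(f.mean(2)>140)); 
for y in range(190,262,6):
    c=np.nonzero(m[y,305:345])[0]+305
    if len(c)>5: print(y,c.min(),c.max(),(o:=o) and delta(o,onz('wrist',((c.min()+c.max())/2,y),tcp[2]+.014,o))[:2])
E
```

```text
rod fit slope [ -0.0764 350.5723] resid 0.5151025037322327 12
rod (np.float64(-0.0028687044513426093), np.float64(0.3272725863625837))
rod (np.float64(-0.005988576653121549), np.float64(0.27695609041481184))
rod (np.float64(-0.009251180743050043), np.float64(0.22433765130808558))
tip (np.float64(-0.010048103512684432), np.float64(0.21148508597347648))
mouth (np.float32(322.83334), np.float32(129.58333)) 10.052679 [0.6204 0.0216 0.183 ] [61.2528 -1.0027]
190 317 323 [30.6959 -2.196 ]
196 313 328 [27.3459 -1.9316]
202 314 328 [23.9658 -1.6652]
208 314 321 [20.5527 -3.6036]
256 319 326 [-8.3375 -0.8773]
```

```bash
python3 - <<'E'
from h import *
import pickle
np.set_printoptions(precision=4,suppress=True,linewidth=160)
o7,_,s7,_=pickle.load(open('w7.pkl','rb')); o8,_,s8=pickle.load(open('w8.pkl','rb'))
def run(o,s,x0,x1,rows,chan):
    yaw=o['ee_rot'][2]; tx=np.array([np.cos(yaw),np.sin(yaw),0]); ty=np.array([np.sin(yaw),-np.cos(yaw),0]); tcp=o['tool_pos']
    L=[]
    for y in rows:
        xm=x0+(x1-x0)*(y-rows[0])/(rows[-1]-rows[0]); c=np.arange(int(xm)-8,int(xm)+10)
        v=chan[y,c].astype(float); bg=np.interp(c,[c[0]+1.5,c[-1]-1.5],[v[:4].mean(),v[-4:].mean()]); w=np.abs(v-bg); w[np.abs(c-xm)>5]=0; w[w<.35*w.max()]=0
        x=(w*c).sum()/w.sum(); cc,d=ray('side',(x,y)); P=cc+d*(((tcp-cc)@ty)/(d@ty)); L.append((y,x,w.max(),((P-tcp)@tx)*1000,P[2]*1000))
    L=np.array(L); print(L[::3]); ok=np.ones(len(L),bool)
    for _ in range(3):
        k=np.polyfit(L[ok,4],L[ok,3],1); r=L[:,3]-np.polyval(k,L[:,4]); ok=abs(r)<2*max(.3,np.std(r[ok]))
    zt=tcp[2]*1000-130; print('tilt',k[0],'rms',np.std(r[ok]),ok.sum(),'lat at tip',np.polyval(k,zt),'mid',np.polyval(k,zt+75),'bend',np.polyval(k,zt+144))
    # reference: wooden verticals absent; print px slope
run(o7,s7,403.5,397.3,list(range(210,247)),cv2.cvtColor(s7,cv2.COLOR_RGB2GRAY))
run(o8,s8,340.7,339.2,list(range(124,157)),cv2.cvtColor(s8,cv2.COLOR_RGB2HSV)[:,:,1])
E
```

```text
[[210.     401.9629  29.4554  -4.917  322.7609]
 [213.     401.3389  32.5982  -5.5675 314.9837]
 [216.     400.9906  33.3929  -5.6511 307.1579]
 [219.     400.5272  33.4821  -5.976  299.2485]
 [222.     400.0244  32.9464  -6.3865 291.2608]
 [225.     399.892   33.4643  -6.0202 283.2326]
 [228.     399.0929  33.7946  -7.0623 275.0639]
 [231.     398.9634  33.1161  -6.6897 266.8828]
 [234.     398.2125  32.9821  -7.6418 258.5607]
 [237.     397.9812  31.5982  -7.4871 250.2115]
 [240.     397.8053  32.25    -7.2112 241.7879]
 [243.     397.0445  32.3839  -8.2014 233.2193]
 [246.     398.1196  37.9464  -5.2002 224.7704]]
tilt 0.030755142669674173 rms 0.27170524712196903 34 lat at tip -8.520250525107272 mid -6.213614824881709 bend -4.091509980674191
[[124.     338.9897  10.0982  -8.8274 327.1389]
 [127.     338.2619  13.2589 -10.8395 317.8361]
 [130.     341.4635  37.3304  -1.6942 308.7191]
 [133.     341.1309  40.6339  -2.5638 299.2935]
 [136.     340.0611  75.0357  -5.5538 289.7361]
 [139.     340.0411  76.0804  -5.5472 280.1729]
 [142.     339.9282  83.9643  -5.8092 270.5231]
 [145.     339.5783  85.6875  -6.7612 260.7736]
 [148.     339.4335  88.2768  -7.1236 250.9576]
 [151.     339.4722  85.6429  -6.9517 241.0734]
 [154.     338.0678  57.2768 -11.0222 230.983 ]]
tilt -0.009766234697867806 rms 1.0192821633434455 26 lat at tip -5.900215808328059 mid -6.632683410668144 bend -7.306553604821023
```

The rod leans 0.03 rad (tip toward tool −x). I correct this by +1.75° about tool y and hover over the mouth.

Request:
move_arm --targets '[[[10,0,0],[0,0.5,0],-1],[[25,0,0],[0,1.2,0],-1],[[45,1,0],[0,1.75,0],-1],[[60,1,0],[0,1.75,0],-1],[[65.5,1,0],[0,1.75,0],-1],[[65.5,1,0],[0,1.75,0],-1],[[65.5,1,0],[0,1.75,0],-1],[[65.5,1,0],[0,1.75,0],-1]]'

```text
time: 17.18
tool_pos: [0.6229, 0.0194, 0.3449]
ee_rot: [-3.141, -0.031, -0.535]
wrist_force: [-0.3, 0.1, -0.8]
width: 0.0112
```

```bash
cat > m.py <<'E'
from h import *
import pickle
np.set_printoptions(precision=4,suppress=True,linewidth=160)
TUBE=np.array([.6204,.0216,.183])
def rod(o,s,rows,x0,tx,ty,ref):
    ch=s.astype(float); L=[]
    for y in rows:
        c=np.arange(int(x0)-9,int(x0)+11); v=ch[y,c]; bg=np.stack([np.interp(c,[c[0]+1,c[-1]-1],[v[:3,k].mean(),v[-3:,k].mean()]) for k in range(3)],1)
        w=np.linalg.norm(v-bg,axis=1); w[np.abs(c-x0)>6]=0; w[w<.4*w.max()]=0; x=(w*c).sum()/w.sum()
        cc,d=ray('side',(x,y)); P=cc+d*(((ref-cc)@ty)/(d@ty)); L.append((y,x,w.max(),((P-ref)@tx)*1000,P[2]*1000))
    return np.array(L)
E
python3 - <<'E'
from m import *
o=status.get_obs(); print(o['time'],o['tool_pos'],o['ee_rot'])
i=viewer.snapshot('wrist');s=viewer.snapshot('side'); pickle.dump((o,i,s),open('w9.pkl','wb'))
yaw=o['ee_rot'][2]; tx=np.array([np.cos(yaw),np.sin(yaw),0]); ty=np.array([np.sin(yaw),-np.cos(yaw),0])
print('tcp to tube',(TUBE-o['tool_pos'])@tx,(TUBE-o['tool_pos'])@ty)
print('proj tube mouth/bottom',proj('side',TUBE),proj('side',TUBE-[0,0,.03]),'tip',proj('side',[TUBE[0],TUBE[1],.2145]))
L=rod(o,s,list(range(120,192,2)),proj('side',TUBE)[0],tx,ty,TUBE);print(L)
# tube in older wrist views
for f,(x,y) in (('w4.pkl',(320,260)),('w5.pkl',(40,193))):
    a,b=pickle.load(open(f,'rb')); print(f,proj('wrist',TUBE,a))
    x,y=proj('wrist',TUBE,a).astype(int); x0,y0=max(x-30,0),y-30
    big=cv2.resize(cv2.cvtColor(b,cv2.COLOR_RGB2GRAY)[y0:y0+60,x0:x0+60],None,fx=6,fy=6,interpolation=cv2.INTER_CUBIC)
    h=cv2.HoughCircles(big,cv2.HOUGH_GRADIENT_ALT,1.5,40,param1=120,param2=.4,minRadius=30,maxRadius=110)
    for q in (h[0] if h is not None else []): px=((q[0]+.5)/6-.5+x0,(q[1]+.5)/6-.5+y0);print(px,q[2]/6,onz('wrist',px,.183,a))
q=pickle.load(open('w8.pkl','rb'))[2]
z=lambda I,x,y,n:cv2.resize(I[y:y+n,x:x+n],(400,400),interpolation=cv2.INTER_CUBIC)
cv2.imwrite('pics/s9.png',np.hstack([z(i,282,150,80),z(s,325,115,80)])[:,:,::-1])
E
```

```text
17.175 [0.6229 0.0194 0.3449] [-3.1412 -0.0309 -0.535 ]
tcp to tube -0.0032851166299313833 -0.0006628225025058897
proj tube mouth/bottom [362.1851 168.5874] [361.8461 177.1338] tip [362.5502 159.3812]
[[120.     363.9384  81.1172  -0.4832 340.4185]
 [122.     360.4896  80.6565  -9.8905 334.1488]
 [124.     360.4318  64.2177  -9.857  328.0402]
 [126.     360.8726  50.635   -8.423  321.9289]
 [128.     361.2562  85.1809  -7.1429 315.7818]
 [130.     361.2942  72.1062  -6.8313 309.5803]
 [132.     364.6316  83.1046   2.8143 303.5594]
 [134.     363.5167 120.4956  -0.1139 297.2182]
 [136.     363.5427 126.392    0.1855 290.9168]
 [138.     363.5455 119.5394   0.4201 284.5792]
 [140.     363.4441 119.3968   0.3582 278.1995]
 [142.     363.4693 125.9557   0.6586 271.7933]
 [144.     363.4566 124.2965   0.8521 265.349 ]
 [146.     363.3542 118.372    0.7878 258.8621]
 [148.     363.0488 123.7437   0.1364 252.3234]
 [150.     362.9956 129.0071   0.2126 245.767 ]
 [152.     362.6938 129.1183  -0.4336 239.1541]
 [154.     362.6661 129.5182  -0.2843 232.5253]
 [156.     362.6135 131.0928  -0.20
[... 183 characters left out ...]
41  -3.1265 198.7067]
 [166.     362.1865  36.4055  -0.3    191.9281]
 [168.     362.4069  78.2963   0.5904 185.053 ]
 [170.     360.5763  99.156   -4.6333 177.9478]
 [172.     360.0894  90.0395  -5.8669 170.9241]
 [174.     364.7449  81.5577   8.3198 164.3544]
 [176.     362.7092  70.3486   2.4613 157.1032]
 [178.     361.6954  52.404   -0.3511 149.906 ]
 [180.     363.2086  48.694    4.4667 142.9206]
 [182.     365.5243  57.4859  11.7423 135.9813]
 [184.     364.0688  32.6476   7.5923 128.6123]
 [186.     362.6722  60.7715   3.5954 121.2021]
 [188.     360.2093 115.353   -3.6938 113.6281]
 [190.     366.6335 101.2672  16.2554 106.9826]]
w4.pkl [319.7322 298.135 ]
w5.pkl [ 33.0634 195.1582]
```

Request:
move_arm --targets '[[[-0.3,0,10],[0,0,0],-1],[[-0.7,0,22],[0,0,0],-1],[[-0.7,0,22],[0,0,0],-1],[[-0.7,0,22],[0,0,0],-1]]'

```text
time: 17.77
tool_pos: [0.623, 0.019, 0.3222]
ee_rot: [3.141, -0.03, -0.535]
wrist_force: [0.1, -0.2, -0.9]
width: 0.0109
```

```bash
python3 - <<'E'
from m import *
o=status.get_obs(); print(o['time'],o['tool_pos'],o['ee_rot'])
i=viewer.snapshot('wrist');s=viewer.snapshot('side');t=viewer.snapshot('top'); pickle.dump((o,i,s,t),open('w10.pkl','wb'))
s8=pickle.load(open('w8.pkl','rb'))[2]
# tube centre column in w8 side (rod elsewhere): saturation profile
g=cv2.cvtColor(s8,cv2.COLOR_RGB2HSV)[:,:,1].astype(int)
for y in range(168,180,2): print(y,g[y,350:376])
w=proj('wrist',TUBE,o);print('wrist mouth',w)
z=lambda I,x,y,n:cv2.resize(I[y:y+n,x:x+n],(400,400),interpolation=cv2.INTER_CUBIC)
cv2.imwrite('pics/s10.png',np.hstack([z(i,int(w[0])-40,int(w[1])-40,80),z(s,332,130,60)])[:,:,::-1]); print(int(w[0])-40,int(w[1])-40)
E
```

```text
17.775 [0.623  0.019  0.3222] [ 3.1414 -0.0301 -0.5355]
168 [13 58 85 95 98 95 88 70 48 37 27 19 18 23 29 36 48 67 75 68 50 38 26 12  1  3]
170 [17  4 22 53 58 43 17  5  4  6  6  9  9  9  9  4 23 45 48 28  6  5  6  6  7  7]
172 [82 59 46 28  8  8 11 10 10 11  7  9 10  9 10 10  3  3  2  4  6  6  7  7  6  7]
174 [100  97  96  93  86  58   3   6  11   8  10  10  11   8   9   9   8   9   7   6   7   6   6   6   6   1]
176 [99 99 99 99 98 87 57 13  7  8 10 11  8 10  9 12  5  6  6  6  4  3 14 38 61 73]
178 [100  99 101  99  99  98  83  52  15   5   8   8   8   9   9   4  36  57  60  61  74  81  92  98  97  96]
wrist mouth [322.9371 195.8451]
282 155
```

View pics/s10.png

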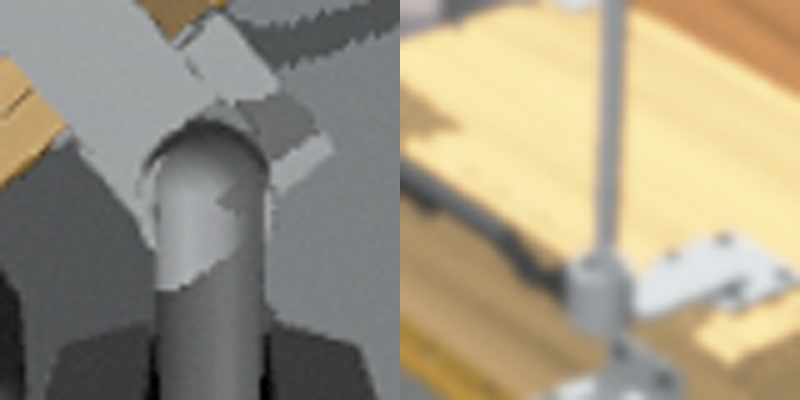

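Wrist crop: the arm (155–268) sits centred over the mouth ring (≈147–272). Side crop: rod at x≈606 over a tube spanning ≈568–634 (centre 601), so it is roughly centred and perhaps a millimetre off. One numeric refinement.

```bash
python3 - <<'E'
from m import *
o,i,s,t=pickle.load(open('w10.pkl','rb'))
g=s.astype(int)
h=cv2.cvtColor(s,cv2.COLOR_RGB2HSV)[:,:,1].astype(float); gray=cv2.cvtColor(s,cv2.COLOR_RGB2GRAY)
def cross(row,lo,hi,th,img):
    c=np.arange(lo,hi); v=img[row,lo:hi].astype(float); j=np.nonzero((v[:-1]-th)*(v[1:]-th)<0)[0]; return [round(float(a+(th-v[a-lo])/(v[a-lo+1]-v[a-lo])),2) for a in j+lo]
for y in range(136,168,4): print('rod',y,cross(y,352,374,45,h))
for y in range(169,180): print(y,'sat',cross(y,350,374,50,h),gray[y,352:374])
yaw=o['ee_rot'][2]; tx=np.array([np.cos(yaw),np.sin(yaw),0]); print('px per mm tx',(proj('side',TUBE+tx*.01)-proj('side',TUBE))/10, 'tube axis col at mouth', proj('side',TUBE))
print('vertical slope',[proj('side',[.6204,.0216,z]) for z in (.19,.27)])
E
```

```text
rod 136 [361.94, 364.91]
rod 140 [361.75, 364.74]
rod 144 [361.61, 364.63]
rod 148 [361.52, 364.48]
rod 152 [361.34, 364.33]
rod 156 [361.28, 364.03]
rod 160 [361.11, 363.98]
rod 164 [361.07, 363.73]
169 sat [351.73, 356.32, 366.77, 369.03] [ 96 120 129 130 146 176 187 166 150 151 156 160 168 193 220 228 228 225 223 218 209 214]
170 sat [352.78, 354.65] [ 78  91  96  97 116 157 180 173 161 161 161 159 159 176 206 222 227 228 226 225 223 225]
171 sat [350.05] [ 71  70  70  74  98 141 170 181 177 174 169 158 154 159 179 208 225 228 228 227 227 227]
172 sat [351.6] [ 82  74  66  68  91 127 154 168 169 168 166 156 146 143 159 197 222 227 228 229 228 228]
173 sat [354.18] [109  96  80  72  88 122 143 152 158 159 157 152 144 137 152 194 221 227 228 228 228 226]
174 sat [355.15] [131 124 108  89  94 122 142 149 154 156 155 150 141 133 151 195 222 227 227 227 225 220]
175 sat [355.57] [143 141 130 112 108 126 142 150 155 155 155 149 140 134 150 194 221 223 221 218 210 194]
176 sat [356.09] [148 145 140 131 126 132 143 150 155 155 154 149 138 129 138 174 203 208 198 189 177 166]
177 sat [356.55, 371.37] [151 150 146 143 140 143 147 151 154 156 152 146 138 127 128 150 168 170 165 160 157 157]
178 sat [357.03, 366.64] [150 150 149 148 147 148 149 151 153 154 151 146 138 130 129 142 150 150 149 151 152 156]
179 sat [357.75, 366.06] [146 147 150 150 150 149 148 149 152 153 149 145 140 140 140 144 149 149 147 149 150 153]
px per mm tx [0.3357 0.009 ] tube axis col at mouth [362.1851 168.5874]
vertical slope [array([362.2654, 166.5625]), array([363.2176, 142.5521])]
```

Request:
move_arm --targets '[[[-0.8,-0.5,0],[0,0,0],-1],[[-0.8,-0.5,0],[0,0,0],-1],[[-1.1,-0.5,10],[0,0,0],-1],[[-1.4,-0.5,20],[0,0,0],-1],[[-1.7,-0.5,30],[0,0,0],-1],[[-2.0,-0.5,40],[0,0,0],-1],[[-2.0,-0.5,40],[0,0,0],-1],[[-2.0,-0.5,40],[0,0,0],-1]]'

```text
time: 18.92
tool_pos: [0.6228, 0.0199, 0.2827]
ee_rot: [-3.141, -0.031, -0.536]
wrist_force: [-0.1, 1.1, -1.5]
width: 0.0112
```

```bash
cat > c.py <<'E'
from m import *
o=status.get_obs(); print(o['time'],o['tool_pos'],o['ee_rot'],o['wrist_force'],o['width'])
i=viewer.snapshot('wrist');s=viewer.snapshot('side'); pickle.dump((o,i,s),open('w11.pkl','wb'))
h=cv2.cvtColor(s,cv2.COLOR_RGB2HSV)[:,:,1].astype(float)
for y in range(140,168,3):
    v=h[y,352:374];j=np.nonzero((v[:-1]-45)*(v[1:]-45)<0)[0];e=[352+a+(45-v[a])/(v[a+1]-v[a]) for a in j]; ex=361.95+(168.6-y)*.0397
    print(y,np.round(e,2),'mm off axis',round((np.mean(e)-ex)/.3357,2) if len(e)==2 else '')
yaw=o['ee_rot'][2]; tx=np.array([np.cos(yaw),np.sin(yaw),0]); ty=np.array([np.sin(yaw),-np.cos(yaw),0]);print('tcp->tube',(TUBE-o['tool_pos'])@tx,(TUBE-o['tool_pos'])@ty)
E
python3 c.py
```

```text
18.925 [0.6228 0.0199 0.2827] [-3.1412 -0.031  -0.5355] [-0.0901  1.0805 -1.4615] 0.01119190323389447
140 [361.72 365.48] mm off axis 1.54
143 [361.48 364.53] mm off axis 0.11
146 [361.36 364.39] mm off axis 0.08
149 [361.33 364.06] mm off axis -0.1
152 [361.21 364.05] mm off axis 0.07
155 [361.11 363.83] mm off axis -0.06
158 [360.94 363.75] mm off axis -0.07
161 [360.81 363.67] mm off axis -0.04
164 [360.84 363.57] mm off axis 0.21
167 [359.8  363.97] mm off axis -0.38
tcp->tube -0.0029565234499843293 -0.0002600780756098827
```

Request:
move_arm --targets '[[[-0.3,0,10],[0,0,0],-1],[[-0.6,0,20],[0,0,0],-1],[[-0.9,0,30],[0,0,0],-1],[[-1.2,0,40],[0,0,0],-1],[[-1.5,0,50],[0,0,0],-1],[[-1.8,0,60],[0,0,0],-1],[[-2.1,0,68],[0,0,0],-1],[[-2.3,0,74],[0,0,0],-1],[[-2.3,0,74],[0,0,0],-1],[[-2.3,0,74],[0,0,0],-1],[[-2.3,0,74],[0,0,0],-1]]'

```text
time: 20.4
tool_pos: [0.623, 0.0199, 0.209]
ee_rot: [-3.141, -0.032, -0.536]
wrist_force: [0.2, 0.2, -2.0]
width: 0.0113
```

```bash
python3 c.py | tail -12; python3 - <<'E'
from m import *
o,i,s=pickle.load(open('w11.pkl','rb'))
print('expected tip',proj('side',[.6204,.0216,.078]),proj('side',[.6204,.0216,.097]))
print('flap/keep shift vs w10:')
s10=pickle.load(open('w10.pkl','rb'))[2]; d=np.abs(s.astype(int)-s10).sum(2); print(np.round(d[180:212:2,352:374]).astype(int))
E
```

```text
20.4 [0.623  0.0199 0.209 ] [-3.141  -0.0315 -0.5356] [ 0.1718  0.1884 -1.969 ] 0.011330082284839671
140 [] mm off axis 
143 [] mm off axis 
146 [360.35 366.36] mm off axis 1.52
149 [360.42 366.19] mm off axis 1.71
152 [360.41 366.22] mm off axis 2.1
155 [360.42 366.47] mm off axis 2.86
158 [360.34] mm off axis 
161 [360.41 366.21] mm off axis 3.15
164 [360.73 363.67] mm off axis 0.2
167 [359.5  363.84] mm off axis -1.02
tcp->tube -0.0030874229641504256 -0.00018571969221478326
expected tip [361.0342 197.6062] [361.2352 192.5364]
flap/keep shift vs w10:
[[ 11  11  11  11  13   9  12  13  28  34  30  12   6   8  14  12   6  12  12  14  10  11]
 [ 13  10   8  11   9   9  12  26  58  75  54  23   7   4  11  15  12  10  10  10   9  12]
 [  6  10   8   6  14  13  13  28  62  73  48  23   9  10  14  16  14  11  12   9  14  13]
 [ 12  13  11  12  11   9   1  30  39  19  13  23   8  12   9  15  11  13   8  11  11  10]
 [ 10  16  17  12  14  14  14  73 105  56  35  45  10  12  13  15  14  12  11  12  12  13]
 [ 15  17  13  16  13  15   6   5  12  16  43  51  13  14  14   9  16   9  18  10   9 
[... 215 characters left out ...]
4  15  13  16  13   9   4   5   6  14   6   9   9  14   7  13]
 [  9  13   7  18  11   8  11  16  12   9  17  13   6  14  16  13  11  13  10  10  17  10]
 [  8   9   9   8  10   8  15   9  11  12   9   7   9  10   8  10  11  15  12  17   7  11]
 [  4   9   6   9   8   8  13  11  13   8  12  11   7   6  12   7  15  14  14  12  14   8]
 [ 10  11   9   8   6   7   7  12  10  11   9   9  10  12   7  10   9   9  10   9   8  15]
 [  9  11   7  11  10   9   9  13  12  10   8   7  10  12  11   9  14   9  10  14  10  10]
 [ 13  14   8  14  14   8   9   6   9   6  11   9  16  12  11  12  13   7   9   8   8   9]
 [ 11   5  13   7  10  12  12   6  11  10  12  12   9   7  11  13  11  12   7   8   6  11]]
```

```bash
python3 -c "
from bench import status,order
o=status.get_obs();print(abs(o['qvel']).max(),o['wrist_force']);print(order.close_job())"
```

```text
0.001319471446464525 [ 0.14093394  0.58276626 -1.882706  ]
the job is handed in; nothing more can be done
None
```

I handed the job in at about 20 s of the 72 s. The flap had been worked and shut, and the bolt was held in the tube, through the keep. No verdict was reported.

**Flap:** I pulled it down until its stop pushed back with about 24 N. I then pushed it shut with about 22 N against the stop. In the last side image the keep had not moved.

**Bolt:** I took the grey L-handled bolt from the block and left the blue and yellow look-alikes alone. It hung about 0.03 rad off upright, so I tilted the tool to correct that. I then lowered it through the tube and keep.

**Last checks:**
- **Position in the tube:** the side view, taken partway down with the tip just inside the tube, put the rod within about 0.2 mm of the tube's axis. At full depth the gripper covered most of the rod, and most of the rows read there were not usable. I relied on the arm's own position reading, which agreed to about 0.2 mm with that at the partway check.
- **Across the jaws:** centring in that direction rests on the wrist camera, good to about 1 mm.
- **Tip height:** about 79 mm above the bench, roughly 18 mm below the keep. I worked this out from the gripper height and the grasp, because the keep hid most of the tip from the camera.
- **Contact and movement:** the arm was still. The wrist showed only about 2 N, roughly the bolt's weight, so there was no sign of touching the box.

I did not measure the bystanders at the end, but the gripper was kept clear of them.

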